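# Snap the plaster tools back into the clip rack

### The arm

A 6-joint arm with a two-finger parallel gripper is mounted at the origin on a cart in front of the work surface, level with it; the furniture and walls round the work are solid. World frame = base frame: x ahead of the robot, y to its left, z up, the work surface at z = 0. Lengths are in m, angles in rad, forces in N, time in s.
With the tool pointing down it reaches from about 0.35 to 0.975 m from the base axis. Payload 17.4 kg.
Tool frame: the origin (TCP) lies midway between the tips of the shut fingers; the grasp point (between the pads) lies 19 mm behind it; z points along the fingers, y is the line along which they close (so a half turn about z gives the same grasp; the last joint's range is limited). The gripper opens to 85 mm and grips with 20 to 120 N. Pads are 22 mm wide; open, the fingers measure 114 mm over their backs; the gripper's body (76 mm by 85 mm) begins 54 mm behind the grasp point. The pads swing forward as they close: fully open they stand 13 mm farther back than shut.
Start: joints at [-1.382, 0.116, 1.442, -0, 1.584, -0.038], TCP at [0.152, -0.658, 0.231] pointing down, gripper open.
Joint ranges: [-2.83, 2.83], [-0.83, 2.19], [0.07, 2.5], [-1.14, 4.28], [0.01, 3], [-2.97, 2.97]. Speed limits (rad/s): [1.89, 1.89, 2.22, 3.14, 3.14, 3.14].

### API

Orientations are given as [roll, pitch, yaw] about the fixed x, y, z axes, in that order (R = Rz(yaw) Ry(pitch) Rx(roll)).
In Python, from bench import robot gives the robot as it stands. Calls block until the motion is done:
- robot.move_to(position, orientation): joint-space move of the TCP to a pose.
- robot.move_straight(position, vel=0.15, attitude=None, force_limit=None): straight line of the TCP; attitude=None keeps the orientation; vel is the mean speed in m/s. With force_limit (N) it stops when the force on the tool has changed by that much, and returns True; else False.
- robot.movej(angles): joint-space move.
- robot.command_gripper(opening, squeeze=None): finger opening in m; squeeze is the grip in N (None keeps the last); returns when the fingers have stopped.
- robot.wait(seconds).
- robot.solve_ik(position, orientation): joint angles nearest the present ones, or None.
- robot.grab_frame(name): name is "side" or "top"; returns the picture (480x640x3 uint8, blue, green, red); there is no depth.
- robot.camera_params(name): a dict with "fx", "fy", "cx", "cy" (pixels), "k1" (the pictures are not rectified: a ray, as slopes to the right and down, at radius r is drawn at 1 + k1 r^2 times it, then the intrinsics apply), "R" (3x3) and "t" (3): a world point X has camera coordinates R X + t. Camera axes: x right, y down, z forward; pixel columns grow to the right and rows downward; lengths in m; the calibration is good to about 2 mm. A picture is of the moment at which its call begins. camera_params takes no time and is no camera call.
A pose or a line that the arm cannot do raises robot.MotionError and nothing moves.
- robot.sign_off(): hands the job in; it is judged then, once.
Trained networks look in the newest picture that a camera, given by its name, has taken for a name from the list of things; names that differ only in an ending like _2 or _b are one class to them, and where a whole thing is asked for, a point or a joint stands for the part that bears it (a point fixed in the world has none). Each returns a list of dicts, best first, with "conf" (0 to 1); they miss things now and then, are a little off and sometimes report something else, mostly with a low value. They report only what shows in the picture. A call takes as long as a camera call.
- robot.outline_of(query, camera): "region" (480x640 bool, what is visible of it) and "uv" ([column, row] in pixels, amid what is visible of it).
Readings, each from a call of its own:
- robot.current_t(): time.
- robot.current_joint_pos(): joint angles.
- robot.current_qvel(): joint speeds.
- robot.current_joint_torque(): joint torques, N m.
- robot.current_tool_pos(): TCP position.
- robot.current_ee_rot(): TCP orientation.
- robot.current_wrist_force(): force on the tool from outside, world axes, zero at the start.
- robot.current_wrist_torque(): the same for the moment, N m.
- robot.current_opening(): finger opening in m.
- robot.current_finger_force(): force on a finger pad.
Only numpy, scipy, OpenCV 4.12 (cv2) and the standard library are available. Lean on these libraries where they do the work, as an engineer would, in place of code of your own. Each camera call takes 0.05 s, during which the arm holds its last target. There are 200 camera calls.

### The job

The plaster job is finished: put the spatula and the separating brush back into the spring-clip rack, each in the pair of clips that fits its handle. Lay them with their handles toward you (the robot) and the blade and bristles pointing away, the middle of the handle between the two clips, and press each down until it has fully snapped home in both; leave the marker in the rack and everything else on the bench where it is.

Things in the scene. Friction and masses are not known exactly. Their poses are not given: they have to be found in the camera images.
- spatula_handle (a point): Plaster spatula, loose, 198 mm long, 60 g: turned-wood handle, flat grey metal blade. Point: middle of the handle's length, half-way up (9 mm above its underside). y axis along the tool, +y from blade to butt; z up as it lies. Handle: 17.6 mm square across to the touch, from 52 mm toward +y (butt) to 52 mm toward -y; blade tip 145 mm toward -y.
- spatula_blade_tip (a point): Tip of the spatula's blade, at the height of the handle's centre line.
- spatula: The spatula as a whole; origin on its underside at the middle of its 198 mm length (46 mm from the handle point toward the blade). Axes as point spatula_handle.
- brush_handle (a point): Separating-fluid brush, loose, 158 mm long, 12 g: thin red handle, metal collar, pale bristles. Point: middle of the firm part, half-way up (4 mm above its underside). y axis along the tool, +y from bristles to butt; z up as it lies. Firm part: 8.4 mm square across to the touch, 59 mm toward +y (butt) and 59 mm toward -y; bristle tip 98 mm toward -y.
- brush_bristle_tip (a point): Tip of the brush's bristles, at the height of the handle's centre line.
- brush: The brush as a whole; origin on its underside at the middle of its 158 mm length (19 mm from the handle point toward the bristles). Axes as point brush_handle.
- clip_rack: Tool rack, fixed: light grey base plate 104 x 214 mm (top 6 mm above the work surface), two aluminium rails along y, three stations 70 mm apart along y; which is where varies. Each station is two steel spring clips, opening upward, that hold one tool level along the rack's x. Origin: centre of its underside; x from the robot's side to the far side, y to the left, z up.
- wide_clips_seat (a point): WIDE station of the rack, for the spatula. Point: where the middle of a seated handle lies, half-way between the two clips, 36 mm above the work surface, 9 mm above the clip floor. Axes as clip_rack. Jaws 19.6 mm apart, turned in to a 14 mm throat 12 mm above the point, flared to 25 mm at the lips 21 mm above it. Pressed straight down, the tool snaps in at 5 to 15 N.
- narrow_clips_seat (a point): NARROW station, for the brush. Point: where the middle of a seated handle lies, half-way between the two clips, 36 mm above the work surface, 4 mm above the clip floor. Axes as clip_rack. Jaws 9.6 mm apart, turned in to a 4 mm throat 8 mm above the point, flared to 15 mm at the lips 17 mm above it. Pressed straight down, the brush snaps in at 4 to 9 N.
- wide_clips: The wide station's mount; origin 20 mm below its seat point. Its two clips are centred 32 mm toward -x and +x, each 12 mm long: 52 mm of free handle between them for the fingers, open down to the base plate. Fixed to the rack, axes alike.
- narrow_clips: The narrow station's mount; origin 20 mm below its seat point; clips placed as in the wide station.
- marker_centre (a point): White and black felt marker, 16 mm thick and 135 mm long, which already lies in the third (middle-width) station of the rack. Point: its centre. It stays there.
- power_supply: Grey bench power supply, fixed, to the right of the loose tools: 316 (x) x 139 (y) x 152 mm high; origin at the centre of its underside. Keep clear of it.
- vacuum_former: Blue vacuum former, fixed, to the left of the rack: 350 mm high, its right side 139 mm from its origin; origin on its underside. Keep clear of it.
- mixing_bowl: Green rubber mixing bowl, 113 mm across, 67 mm high; a bystander, origin at the centre of its underside.
- separator_bottle: Amber dropper bottle with black cap, 33 mm across, 102 mm high; a bystander, origin at the centre of its underside.
- white_cast: White plaster dental arch cast, 52 x 67 x 30 mm; a bystander, origin at the centre of its underside.
- stone_cast: Beige stone dental arch cast, 51 x 66 x 26 mm; a bystander, origin at the centre of its underside.
- powder_pot: White pot with a yellow-tan lid, 61 mm across, 55 mm high; a bystander, origin at the centre of its underside.
- crown_caliper: Steel spring caliper, 114 x 64 x 6 mm; a bystander, origin at the centre of its underside.
- bur_block: Small grey metal block full of burs, 28 x 70 x 49 mm; a bystander, origin at the centre of its underside.

How it is judged:
At the end, for the whole second after the job is handed in: Spatula in the wide clips, brush in the narrow: seated to full depth (2.5 mm), centred (3 mm sideways, 20 mm along), parallel to the seat within 0.07 rad, blade and bristles on the side away from the robot, at rest; marker within 15 mm of its start (z of spatula_handle in the frame of wide_clips_seat between -0.0035 and 0.0025 m and y of spatula_handle in the frame of wide_clips_seat between -0.003 and 0.003 m and x of spatula_handle in the frame of wide_clips_seat between -0.02 and 0.02 m and angle between the y axis of spatula_handle and the x axis of wide_clips_seat, either way round below 0.07 rad and x of spatula_blade_tip in the frame of wide_clips_seat above 0.05 m and linear speed of each of spatula, brush below 0.01 m/s and z of brush_handle in the frame of narrow_clips_seat between -0.0035 and 0.0025 m and y of brush_handle in the frame of narrow_clips_seat between -0.003 and 0.003 m and x of brush_handle in the frame of narrow_clips_seat between -0.02 and 0.02 m and angle between the y axis of brush_handle and the x axis of narrow_clips_seat, either way round below 0.07 rad and x of brush_bristle_tip in the frame of narrow_clips_seat above 0.05 m and distance of marker_centre from where it was at the start of the episode below 0.015 m); the robot touches nothing.
It fails at once if the marker is knocked out of its place (distance of marker_centre from where it was at the start of the episode above 0.02 m).
It fails at once if a bystander on the bench is pushed away or knocked over (distance of any of mixing_bowl, separator_bottle, powder_pot, crown_caliper, bur_block from where it was at the start of the episode above 0.03 m).
It also fails if it takes over 58 s, if anything falls off the work surface, if the arm or the gripper's body presses on something with over 40 N, if the wrist force passes 120 N, or if a joint passes its speed limit or range.

## Working session

There is one attempt and no reset: what is moved stays moved. The work goes in short steps, each a Python script; the robot and the scene stay as the last script left them, time stands still between calls to the robot, and variables do not carry over. Pictures are saved under pics/ and viewed, at most 10 in all, crops included, and the job is handed in when it is done.

```bash
mkdir -p pics; python3 - <<'E'
from bench import robot
import cv2,numpy as np
for c in("top","side"):
    cv2.imwrite(f"pics/{c}0.png",robot.grab_frame(c))
    p=robot.camera_params(c);print(c,{k:np.round(v,4).tolist() for k,v in p.items()})
    for q in("spatula","brush","clip_rack","wide_clips","narrow_clips","marker_centre","spatula_handle"):
        print(q,[(round(d["conf"],2),np.round(d["uv"]).tolist(),int(d["region"].sum())) for d in robot.outline_of(q,c)][:3])
print(robot.current_t())
E
```

```text
top {'fx': 527.1834, 'fy': 527.1834, 'cx': 320.9628, 'cy': 241.7201, 'k1': -0.0455, 'R': [[-0.0157, -0.9999, 0.0002], [-0.9951, 0.0156, -0.098], [0.098, -0.0017, -0.9952]], 't': [-0.0515, 0.5695, 1.4629]}
spatula [(0.63, [394.0, 285.0], 365), (0.23, [339.0, 174.0], 248)]
brush [(0.63, [353.0, 247.0], 130)]
clip_rack [(0.82, [284.0, 259.0], 2389)]
wide_clips []
narrow_clips []
marker_centre [(0.64, [258.0, 261.0], 215)]
spatula_handle [(0.7, [399.0, 281.0], 409)]
side {'fx': 511.6747, 'fy': 511.6747, 'cx': 321.6494, 'cy': 233.4226, 'k1': 0.0078, 'R': [[-0.8279, -0.5606, 0.0184], [-0.3773, 0.5322, -0.7579], [0.4151, -0.6344, -0.6521]], 't': [0.4491, 0.3031, 1.0796]}
spatula [(0.83, [404.0, 227.0], 306)]
brush [(0.5, [357.0, 239.0], 103), (0.37, [319.0, 285.0], 1978)]
clip_rack [(0.75, [320.0, 286.0], 2023)]
wide_clips [(0.73, [322.0, 259.0], 263)]
narrow_clips [(0.7, [328.0, 275.0], 176)]
marker_centre [(0.71, [301.0, 294.0], 396), (0.66, [281.0, 235.0], 302), (0.53, [332.0, 172.0], 843)]
spatula_handle [(0.88, [401.0, 224.0], 319)]
0.8
```

```bash
python3 - <<'E'
import cv2
t=cv2.imread("pics/top0.png");s=cv2.imread("pics/side0.png")
cv2.imwrite("pics/topc.png",cv2.resize(t[180:330,225:425],None,fx=4,fy=4,interpolation=cv2.INTER_CUBIC))
cv2.imwrite("pics/sidec.png",cv2.resize(s[180:330,250:450],None,fx=4,fy=4,interpolation=cv2.INTER_CUBIC))
E
```

```text
(no output)
```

View pics/top0.png

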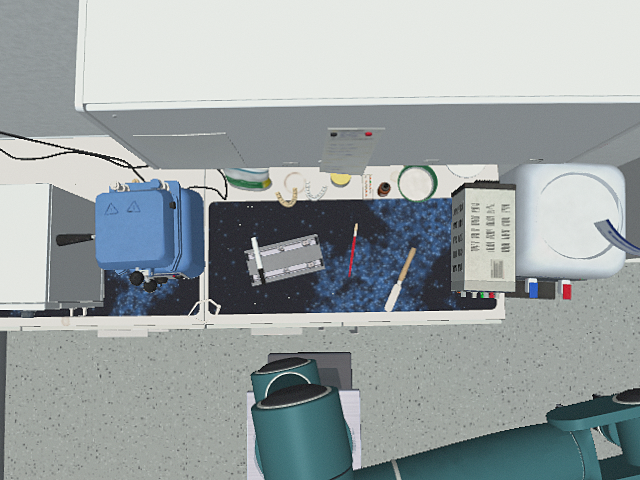

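View pics/topc.png

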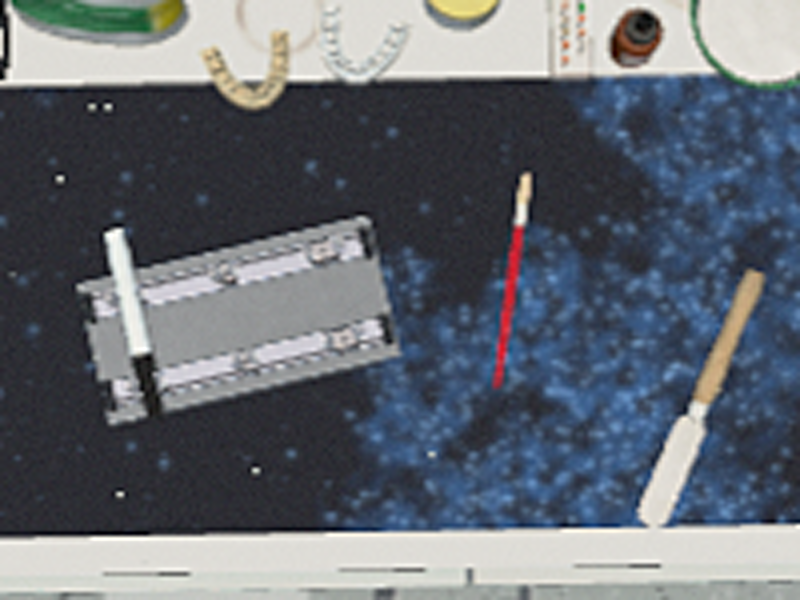

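View pics/sidec.png

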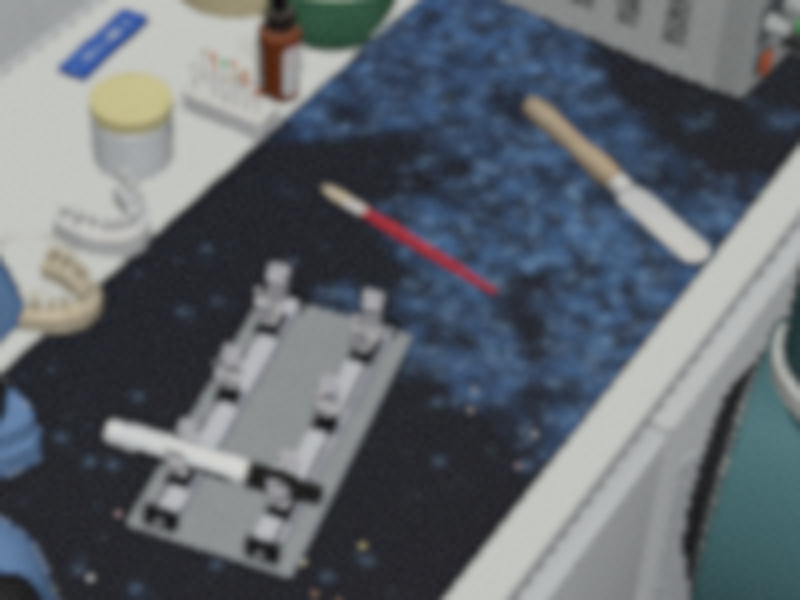

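```bash
cat > h.py <<'E'
from bench import robot
import cv2,numpy as np
from scipy.optimize import minimize
def proj(c,X):
    p=robot.camera_params(c);C=np.atleast_2d(X)@np.array(p["R"]).T+p["t"]
    s=C[:,:2]/C[:,2:];s=s*(1+p["k1"]*(s**2).sum(1,keepdims=True))
    return s*[p["fx"],p["fy"]]+[p["cx"],p["cy"]]
def unproj(c,uv,z):
    p=robot.camera_params(c);R=np.array(p["R"]);d=(np.array(uv,float)-[p["cx"],p["cy"]])/[p["fx"],p["fy"]]
    s=d.copy()
    for _ in range(5): s=d/(1+p["k1"]*(s@s))
    o=-R.T@p["t"];v=R.T@[*s,1];return (o+v*(z-o[2])/v[2])
def box(x0,x1,y0,y1,z0,z1): return np.array([[x,y,z] for x in(x0,x1) for y in(y0,y1) for z in(z0,z1)])
def world(P,q):
    c,s=np.cos(q[2]),np.sin(q[2]);return P@np.array([[c,-s,0],[s,c,0],[0,0,1]]).T+[q[0],q[1],0]
K=4
def mask(c,boxes,q):  # supersampled silhouette
    m=np.zeros((480*K,640*K),np.uint8)
    for b in boxes:
        h=cv2.convexHull(((proj(c,world(b,q))+.5)*K*16-8).astype(np.int32))
        cv2.fillConvexPoly(m,h,1,shift=4)
    return cv2.resize(m.astype(np.float32),(640,480),interpolation=cv2.INTER_AREA)
def fit(boxes,obs,q0,steps=(.006,.006,.05)):  # obs: {cam:(region,ignore)}
    def f(q):
        return sum(np.abs(mask(c,boxes,q)-r)[~ig].sum()/r.sum() for c,(r,ig) in obs.items())
    q0=np.array(q0);S=np.vstack([q0]+[q0+np.eye(3)[i]*steps[i] for i in range(3)])
    r=minimize(f,q0,method="Nelder-Mead",options=dict(initial_simplex=S,xatol=1e-4,fatol=1e-5,maxiter=150))
    r=minimize(f,r.x,method="Nelder-Mead",options=dict(initial_simplex=np.vstack([r.x]+[r.x+np.eye(3)[i]*steps[i]*.5 for i in range(3)]),xatol=1e-4,maxiter=150))
    return r.x,r.fun
mm=1e-3
SPAT=[box(-8.8*mm,8.8*mm,-52*mm,52*mm,0,17.6*mm),box(-10*mm,10*mm,-143*mm,-72*mm,8*mm,10*mm),box(-4*mm,4*mm,-75*mm,-52*mm,6*mm,11*mm)]
BRUSH=[box(-3*mm,3*mm,-98*mm,59*mm,1*mm,7*mm)]
def clips(y,w,top): return [box(s*.032-.006,s*.032+.006,y-w,y+w,.006,top) for s in(-1,1)]
RACK=[box(-.052,.052,-.107,.107,0,.006)]+clips(-.07,.0125,.057)+clips(0,.0075,.053)+clips(.07,.012,.055)
E
python3 - <<'E'
from h import *
M={}
for c in("top","side"):
    robot.grab_frame(c)
    for q in("spatula","brush","clip_rack","marker_centre","power_supply","vacuum_former"):
        r=robot.outline_of(q,c)
        if r: M[q,c]=r[0]
np.savez("m.npz",**{f"{a}|{b}":v["region"] for (a,b),v in M.items()})
for n,B,g,yaw in(("spatula",SPAT,None,1.2),("brush",BRUSH,None,1.4),("clip_rack",RACK,None,.2)):
  for cams in(("top","side"),("top",),("side",)):
    obs={}
    for c in cams:
        if (n,c) not in M: continue
        ig=np.zeros((480,640),bool)
        if n=="clip_rack": ig=cv2.dilate(M["marker_centre",c]["region"].astype(np.uint8),np.ones((7,7)))>0
        obs[c]=(M[n,c]["region"].astype(float),ig)
    c0="top" if ("top" in obs) else "side"
    p=unproj(c0,M[n,c0]["uv"],.01)
    best=min((fit(B,obs,[p[0],p[1],y]) for y in ([-.35+np.pi/2,-.35-np.pi/2] if n=="spatula" else [-.1-np.pi/2] if n=="brush" else [yaw])),key=lambda t:t[1])
    print(n,cams,np.round(best[0],4),round(best[1],3))
for k in M:
    if k[0] in("power_supply","vacuum_former") and k[1]=="top":
        r=M[k]["region"];ys,xs=np.where(r);print(k,unproj("top",(xs.min(),ys.mean()),.15),unproj("top",(xs.max(),ys.mean()),.35),unproj("top",(xs.mean(),ys.min()),.15),unproj("top",(xs.mean(),ys.max()),.15))
print(unproj("top",(320,168),.3),unproj("top",(320,168),.5))
E
```

```text
spatula ('top', 'side') [ 0.5024 -0.3038 -2.0144] 0.58Traceback (most recent call last):
  File "<stdin>", line 19, in <module>
  File "<stdin>", line 19, in <genexpr>
  File "h.py", line 28, in fit
    r=minimize(f,r.x,method="Nelder-Mead",options=dict(initial_simplex=np.vstack([r.x]+[r.x+np.eye(3)[i]*steps[i]*.5 for i in range(3)]),xatol=1e-4,maxiter=150))
    res = _minimize_neldermead(fun, x0, args, callback, bounds=bounds,
                               **options)
    fsim[j] = func(sim[j])
              ~~~~^^^^^^^^
    fx = function(np.copy(x), *(wrapper_args + args))
  File "h.py", line 25, in f
    return sum(np.abs(mask(c,boxes,q)-r)[~ig].sum()/r.sum() for c,(r,ig) in obs.items())
  File "h.py", line 25, in <genexpr>
    return sum(np.abs(mask(c,boxes,q)-r)[~ig].sum()/r.sum() for c,(r,ig) in obs.items())
                      ~~~~^^^^^^^^^^^
  File "h.py", line 20, in mask
    h=cv2.convexHull(((proj(c,world(b,q))+.5)*K*16-8).astype(np.int32))
                       ~~~~^^^^^^^^^^^^^^
  File "h.py", line 5, in proj
    p=robot.camera_params(c);C=np.atleast_2d(X)@np.array(p["R"]).T+p["t"]
ValueError: time passes only in moves, steps and waits
```

```bash
sed -i 's/^def proj/import functools\n@functools.cache\ndef cp(c): return robot.camera_params(c)\ndef proj/; s/p=robot.camera_params(c)/p=cp(c)/' h.py
cat > fit1.py <<'E'
from h import *
Z=np.load("m.npz");M={tuple(k.split("|")):Z[k] for k in Z}
print({k:int(v.sum()) for k,v in M.items()})
for n,B,g in(("spatula",SPAT,[.50,-.30,-2.0]),("brush",BRUSH,None),("clip_rack",RACK,None)):
  for cams in(("top","side"),("top",),("side",)):
    obs={}
    for c in cams:
        if (n,c) not in M: continue
        ig=np.zeros((480,640),bool)
        if n=="clip_rack": ig=cv2.dilate(M["marker_centre",c].astype(np.uint8),np.ones((7,7)))>0
        obs[c]=(M[n,c].astype(float),ig)
    if not obs: continue
    c0=list(obs)[0];ys,xs=np.where(M[n,c0])
    p=unproj(c0,(xs.mean(),ys.mean()),.01)
    best=fit(B,obs,g or [p[0],p[1],{"brush":1.47,"clip_rack":.2}[n]])
    print(n,cams,np.round(best[0],4),round(best[1],3))
for k in M:
    if k[0] in("power_supply","vacuum_former") and k[1]=="top":
        ys,xs=np.where(M[k]);print(k,*[np.round(unproj("top",a,.15 if "p" in k[0][:1] else .35),3) for a in((xs.min(),ys.mean()),(xs.max(),ys.mean()),(xs.mean(),ys.min()),(xs.mean(),ys.max()))])
print(unproj("top",(320,168),.3),unproj("top",(320,168),.5))
E
python3 fit1.py; python3 -c "
from h import *
print(robot.current_t())"
```

```text
{('spatula', 'top'): 437, ('clip_rack', 'top'): 2244, ('marker_centre', 'top'): 266, ('spatula', 'side'): 350, ('clip_rack', 'side'): 2112, ('marker_centre', 'side'): 363, ('power_supply', 'side'): 271, ('vacuum_former', 'side'): 250}
spatula ('top', 'side') [ 0.5023 -0.3035 -2.0116] 0.578
spatula ('top',) [ 0.5026 -0.3035 -2.0061] 0.237
spatula ('side',) [ 0.5027 -0.3012 -1.9948] 0.328
clip_rack ('top', 'side') [0.5213 0.0454 0.2236] 0.379
clip_rack ('top',) [0.522  0.0453 0.2238] 0.119
clip_rack ('side',) [0.5199 0.0452 0.2148] 0.25
[ 0.71545214 -0.06044311  0.3       ] [ 0.66710258 -0.06001803  0.5       ]
1.5
```

```bash
cat > fit2.py <<'E'
from h import *
obs={"brush":{}};sums={}
ims={}
for c in("top","side"):
    for i in range(4):
        ims[c]=robot.grab_frame(c)
        for n in("brush","clip_rack","spatula"):
            r=[d for d in robot.outline_of(n,c) if d["conf"]>.45]
            if r and not(n=="brush" and r[0]["region"].sum()>400): sums.setdefault((n,c),[]).append(r[0]["region"].astype(float))
Z=np.load("m.npz");Q={}
for n,B,g in(("spatula",SPAT,[.502,-.303,-2.01]),("brush",BRUSH,[.55,-.1,1.47]),("clip_rack",RACK,[.521,.0454,.22])):
    obs={}
    for c in("top","side"):
        if (n,c) in sums:
            ig=np.zeros((480,640),bool)
            if n=="clip_rack": ig=cv2.dilate(Z["marker_centre|"+c].astype(np.uint8),np.ones((7,7)))>0
            obs[c]=(np.mean(sums[n,c],0),ig)
    if n=="brush":
        c0=list(obs)[0];ys,xs=np.where(obs[c0][0]>.5);p=unproj(c0,(xs.mean(),ys.mean()),.004);g=[p[0]-.02,p[1],1.47]
    Q[n]=fit(B,obs,g)
    print(n,np.round(Q[n][0],4),Q[n][1],[np.round(fit(B,{c:obs[c]},Q[n][0])[0],4).tolist() for c in obs],[len(sums[n,c]) for c in obs])
out=[]
for c,(x0,y0) in(("top",(225,180)),("side",(250,180))):
    im=cv2.resize(ims[c][y0:y0+140,x0:x0+200],None,fx=4,fy=4)
    for n,B,col in(("spatula",SPAT,(0,255,0)),("brush",BRUSH,(0,255,0)),("clip_rack",RACK,(0,0,255))):
        for b in B:
            h=cv2.convexHull(((proj(c,world(b,Q[n][0]))-[x0,y0])*4+1.5).astype(np.int32));cv2.polylines(im,[h],True,col,1)
    cv2.imwrite(f"pics/ov_{c}.png",im)
np.savez("q.npz",**{k:v[0] for k,v in Q.items()})
print(robot.current_t())
E
python3 fit2.py
```

```text
spatula [ 0.5011 -0.3029 -2.0125] 0.5206013458646432 [[0.5025, -0.3028, -2.0015], [0.4982, -0.3017, -2.0179]] [4, 4]
brush [ 0.5349 -0.1472  1.4263] 2.069586723820595 [[0.5391, -0.148, 1.4086], [0.5349, -0.1473, 1.4273]] [3, 4]
clip_rack [0.5212 0.0466 0.2268] 0.7433798110491886 [[0.5223, 0.0451, 0.2316], [0.5211, 0.0465, 0.2267]] [4, 4]
3.1
```

View pics/ov_top.png

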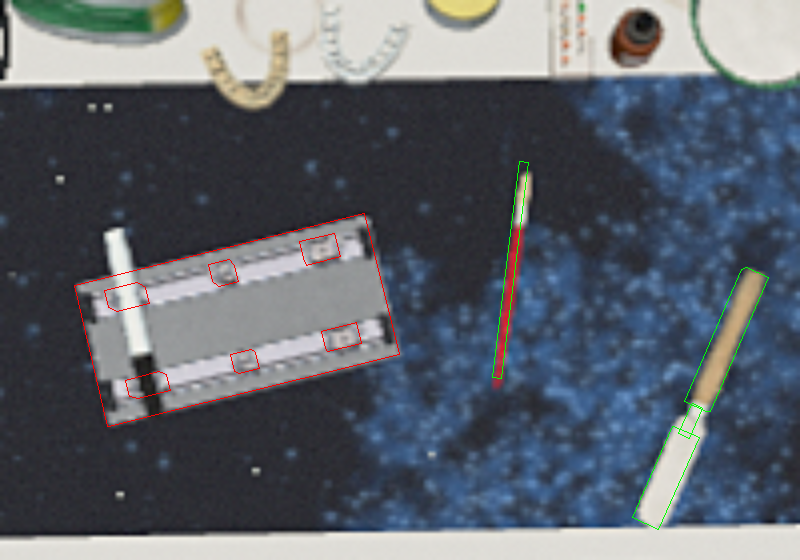

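View pics/ov_side.png

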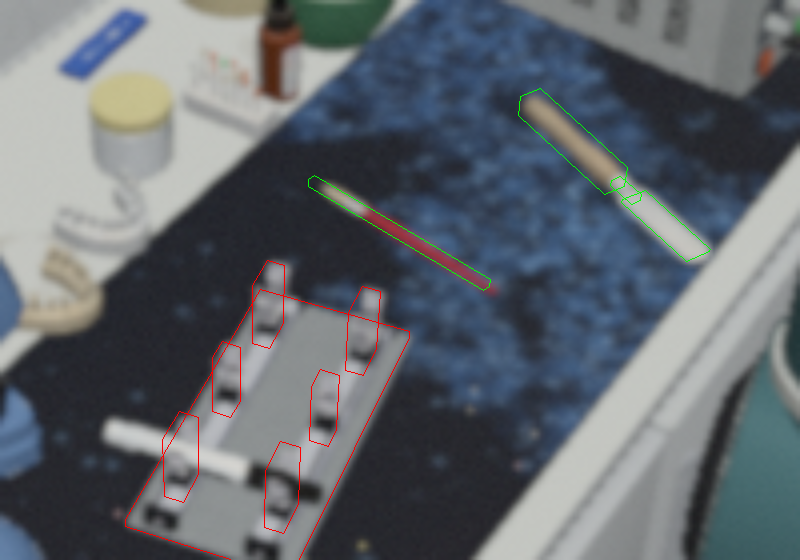

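```bash
python3 - <<'E'
from h import *
pi=np.pi
b,t=unproj("top",(349.0,276.2),.004),unproj("top",(356.7,222.8),.004)
d=(t-b)[:2];L=np.hypot(*d);d/=L;print("brush",b,t,L,"ctr",(b+np.r_[d,0]*.059)[:2],"from tip",(t-np.r_[d,0]*.098)[:2],"bristle ang",np.arctan2(d[1],d[0]))
b,t=unproj("top",(225+757/4,180+270/4),.009),unproj("top",(225+652/4,180+525/4),.009)
d=(t-b)[:2];L=np.hypot(*d);d/=L;print("spat",L,"ctr",(b+np.r_[d,0]*.052)[:2],"blade ang",np.arctan2(d[1],d[0]))
print("supply",[unproj("top",u,.152)[:2] for u in((452,185),(451,290))])
W=np.array([.5215,.046])+.07*np.array([np.sin(.2258),-np.cos(.2258)]);print("wide",W)
for y in(2.70,-.441): print(y,np.round(robot.solve_ik([.502,-.303,.2],[pi,0,y]),2),np.round(robot.solve_ik([*W,.2],[pi,0,.2258 if y>0 else .2258-pi]),2))
print(np.round(robot.solve_ik([.33,-.35,.35],[pi,0,2.7]),2),np.round(robot.solve_ik([.33,-.35,.35],[pi,0,-.44]),2))
E
```

```text
brush [ 0.47075094 -0.13901119  0.004     ] [ 0.62417349 -0.16442998  0.004     ] 0.15551396810511306 ctr [ 0.52895749 -0.14865475] from tip [ 0.52749144 -0.14841186] bristle ang -0.16418690936967784
spat 0.19706726664155153 ctr [ 0.5021461  -0.30629622] blade ang 2.7219605697017
supply [array([ 0.70077307, -0.40695782]), array([ 0.42614851, -0.39329238])]
wide [ 0.53717203 -0.02222307]
2.7 [-0.59 -0.07  1.68  0.    1.53 -1.72] [-0.09 -0.18  1.78 -0.    1.54  1.26]
-0.441 [-0.59 -0.07  1.68 -0.    1.53  1.43] [-0.09 -0.18  1.78  0.    1.54 -1.89]
[-0.87 -0.31  1.65  0.    1.81 -2.  ] [-0.87 -0.31  1.65 -0.    1.81  1.14]
```

```bash
python3 - <<'E'
from h import *
pi=np.pi
robot.move_to([.33,-.33,.30],[pi,0,2.71])
robot.command_gripper(.05,60)
robot.move_to([.502,-.304,.10],[pi,0,2.71]);print(robot.current_t())
print(robot.move_straight([.502,-.304,.003],vel=.12,force_limit=15))
robot.command_gripper(.0,100)
print(robot.current_opening(),robot.current_finger_force(),robot.current_tool_pos(),robot.current_t())
robot.move_straight([.502,-.304,.18],vel=.2)
robot.move_to([.53717,-.02222,.16],[pi,0,.2258])
robot.move_straight([.53717,-.02222,.090],vel=.15)
print(robot.current_opening(),robot.current_t())
for c in("top","side"):
    im=robot.grab_frame(c);cv2.imwrite(f"pics/{c}1.png",im)
t=cv2.resize(cv2.imread("pics/top1.png")[190:300,250:390],None,fx=5,fy=5);s=cv2.resize(cv2.imread("pics/side1.png")[190:310,250:390],None,fx=5,fy=5)
cv2.imwrite("pics/t1.png",t);cv2.imwrite("pics/s1.png",s)
E
```

```text
6.2667
False
0.014814695178865961 98.70311379432678 [ 0.50241019 -0.30428949  0.00407722] 7.6333
0.014747124509189895 11.8083
```

View pics/t1.png

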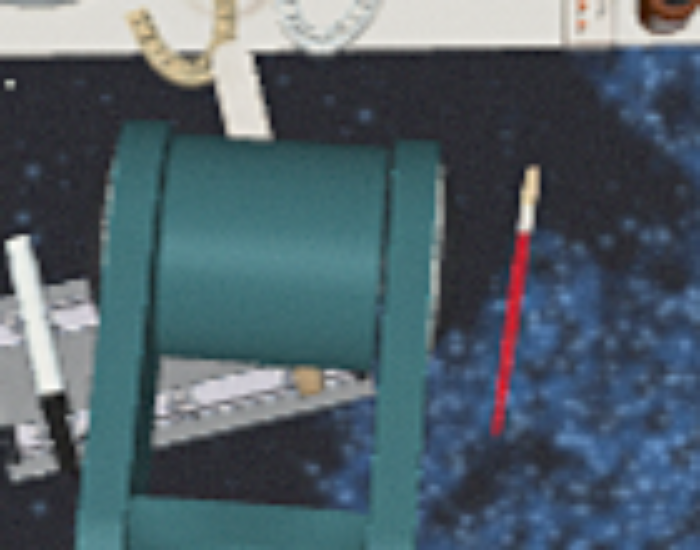

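View pics/s1.png

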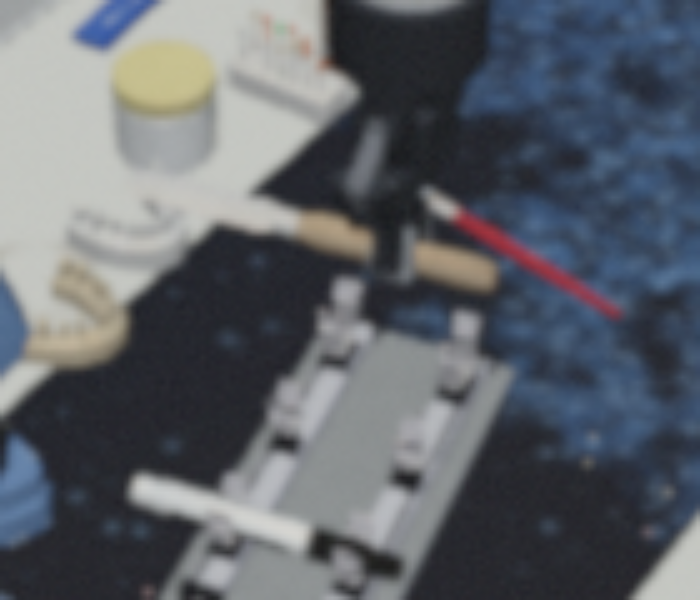

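```bash
python3 - <<'E'
from h import *
T=robot.current_tool_pos();E=robot.current_ee_rot();print(T,E)
yaw=E[2];q=[T[0],T[1],yaw+np.pi/2]  # y axis = butt dir => local y -> yaw+pi
zc=T[2]+.005; d=np.array([np.cos(yaw),np.sin(yaw),0])
P=lambda s,z=zc:np.array([T[0],T[1],z])+d*s
t=cv2.imread("pics/top1.png").astype(int);s=cv2.imread("pics/side1.png").astype(int)
tan=lambda im:(im[:,:,2]-im[:,:,0]>35)&(im[:,:,1]-im[:,:,0]>5)&(im[:,:,2]>100)
# top: axis column per row
ax=np.vstack([proj("top",P(k)) for k in np.linspace(-.06,.15,50)])
for r0,r1,c0,c1,f in((262,270,305,320,tan(t)),(202,216,288,306,(t.min(2)>150))):
    for r in range(r0,r1):
        c=np.where(f[r,c0:c1])[0]+c0
        if len(c): print("top",r,c.min(),c.max(),round((c.min()+c.max())/2,2),"pred",round(float(np.interp(-r,ax[:,1]*-1,ax[:,0])),2))
# side: axis row per column
ax=np.vstack([proj("side",P(k)) for k in np.linspace(-.06,.06,50)]);o=np.argsort(ax[:,0]);ax=ax[o]
up=np.vstack([proj("side",P(k,zc+.0088)) for k in(-.04,.04)]);print("vertical px half",up[:,1],)
m=tan(s)
for c in range(308,352,2):
    r=np.where(m[225:250,c])[0]+225
    if len(r)>3: print("side",c,r.min(),r.max(),round((r.min()+r.max())/2,2),"pred",round(float(np.interp(c,ax[:,0],ax[:,1])),2))
r=np.where(m[225:250,300:360].any(0))[0]+300;print("ext",r.min(),r.max(),proj("side",P(-.052)),proj("side",P(.052)))
print("px per mm side lateral",proj("side",P(0)+[-d[1]*.01,d[0]*.01,0])-proj("side",P(0)),"vert",proj("side",P(0,zc+.01))-proj("side",P(0)))
E
```

```text
[ 0.53780943 -0.02229649  0.09139154] [ 3.14103128e+00 -1.76677315e-03  2.25815604e-01]
top 264 309 313 311.0 pred 310.2
top 265 309 313 311.0 pred 310.45
top 266 309 313 311.0 pred 310.69
top 267 310 313 311.5 pred 310.94
top 268 310 313 311.5 pred 311.18
top 202 292 300 296.0 pred 295.05
top 203 292 300 296.0 pred 295.29
top 204 292 300 296.0 pred 295.54
top 205 289 301 295.0 pred 295.78
top 206 293 301 297.0 pred 296.03
top 207 293 301 297.0 pred 296.27
top 208 293 301 297.0 pred 296.52
top 209 294 301 297.5 pred 296.76
top 210 294 302 298.0 pred 297.0
top 211 294 302 298.0 pred 297.25
top 212 295 302 298.5 pred 297.49
top 213 295 302 298.5 pred 297.74
top 214 295 303 299.0 pred 297.98
top 215 295 303 299.0 pred 298.23
vertical px half [241.08843049 232.87932245]
side 312 233 236 234.5 pred 235.07
side 314 233 237 235.0 pred 235.61
side 316 234 237 235.5 pred 236.15
side 318 234 238 236.0 pred 236.68
side 334 239 242 240.5 pred 240.98
side 338 240 243 241.5 pred 242.06
side 342 241 244 242.5 pred 243.14
ext 311 347 [[349.13259914 245.05384344]] [[309.40274734 234.37131439]]
px per mm side lateral [[-1.43903764  2.51062719]] vert [[ 0.11428869 -3.07580651]]
```

```bash
python3 - <<'E'
from h import *
R=np.array([[np.cos(.2275),-np.sin(.2275)],[np.sin(.2275),np.cos(.2275)]])
def rep(m):
    f=np.array(robot.current_wrist_force());T=np.array(robot.current_tool_pos())
    print(m,"F(rack)",np.round([*(R.T@f[:2]),f[2]],1),"tcp(rack rel)",np.round(R.T@(T[:2]-[.5376,-.0214]),4),"z",round(T[2],4),"t",robot.current_t())
x,y=.5370,-.0213
robot.move_straight([x,y,.066],vel=.08,attitude=[np.pi,0,.2275]);rep("pre")
print(robot.move_straight([x,y,.046],vel=.02,force_limit=4));rep("contact")
E
```

```text
pre F(rack) [ 0.1  0.3 -0.9] tcp(rack rel) [-0.0008  0.0004] z 0.0654 t 12.3583
True
contact F(rack) [2.1 0.7 1.7] tcp(rack rel) [-0.0006  0.0004] z 0.0529 t 13.025
```

```bash
python3 - <<'E'
from h import *
R=np.array([[np.cos(.2275),-np.sin(.2275)],[np.sin(.2275),np.cos(.2275)]])
def rep(m):
    f=np.array(robot.current_wrist_force());T=np.array(robot.current_tool_pos())
    print(m,"F(rack)",np.round([*(R.T@f[:2]),f[2]],1),"tcp(rack rel)",np.round(R.T@(T[:2]-[.5376,-.0214]),4),"z",round(T[2],4),"t",robot.current_t())
x,y=.5370,-.0213
for z in(.046,.041,.036,.031,.028,.026):
    s=robot.move_straight([x,y,z],vel=.03,force_limit=35);rep((z,s))
    if s: break
print(robot.current_opening())
E
```

```text
(0.046, False) F(rack) [ 2.8  0.6 -2.6] tcp(rack rel) [-0.0007  0.0004] z 0.0456 t 13.4083
(0.041, False) F(rack) [ 2.9  1.2 -3.4] tcp(rack rel) [-0.0007  0.0003] z 0.0406 t 13.725
(0.036, False) F(rack) [ 3.6  1.3 -2.8] tcp(rack rel) [-0.0007  0.0003] z 0.0356 t 14.0417
(0.031, False) F(rack) [0.7 1.5 2.3] tcp(rack rel) [-0.0005  0.0002] z 0.031 t 14.3583
(0.028, False) F(rack) [-20.5   8.6  41.3] tcp(rack rel) [-0.0004  0.0001] z 0.0309 t 14.6083
(0.026, False) F(rack) [-34.4  12.2  65. ] tcp(rack rel) [-0.0003  0.0001] z 0.0308 t 14.8583
0.014913766111904344
```

```bash
python3 - <<'E'
from h import *
pi=np.pi
robot.move_straight([.5370,-.0213,.031],vel=.05)
robot.command_gripper(.034)
print(robot.current_tool_pos(),robot.current_opening())
robot.move_straight([.5370,-.0213,.15],vel=.15)
robot.move_to([.528,-.147,.08],[pi,0,-.164])
print(robot.move_straight([.527,-.147,.001],vel=.08,force_limit=15))
robot.command_gripper(0,100)
T=robot.current_tool_pos();print(robot.current_opening(),robot.current_finger_force(),T,robot.current_t())
robot.move_straight([.527,-.147,.13],vel=.15)
robot.move_to([.5212,.0466,.12],[pi,0,.2275])
robot.move_straight([.5212,.0466,.085],vel=.1)
print(robot.current_opening(),robot.current_tool_pos(),robot.current_t())
for c in("top","side"): cv2.imwrite(f"pics/{c}2.png",robot.grab_frame(c))
cv2.imwrite("pics/s2.png",cv2.resize(cv2.imread("pics/side2.png")[190:310,250:390],None,fx=5,fy=5))
E
```

```text
[ 0.53687141 -0.0213848   0.03059222] 0.03407098434213897
False
0.004627516806297777 99.02002573013306 [ 0.52736214 -0.14710939  0.00178698] 18.5333
0.004231861532170403 [0.52122775 0.04612128 0.08492273] 20.8417
```

View pics/s2.png

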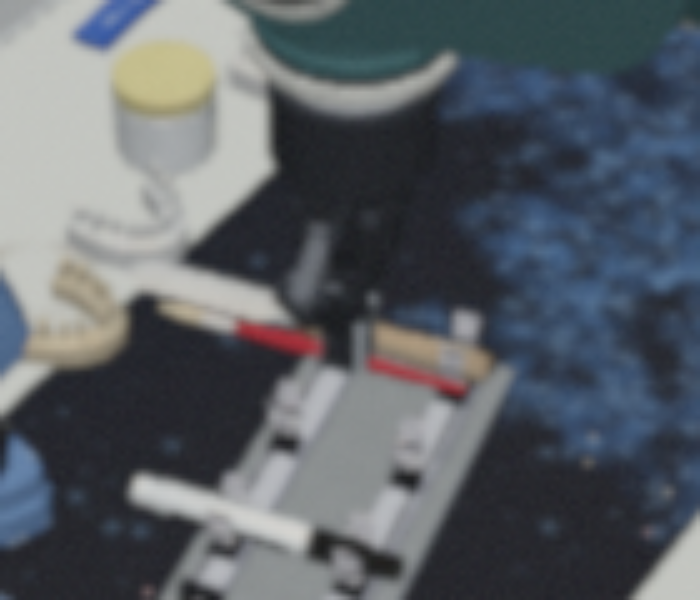

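```bash
python3 - <<'E'
from h import *
R=np.array([[np.cos(.2275),-np.sin(.2275)],[np.sin(.2275),np.cos(.2275)]])
def rep(m):
    f=np.array(robot.current_wrist_force());T=np.array(robot.current_tool_pos())
    print(m,"F(rack)",np.round([*(R.T@f[:2]),f[2]],1),"tcp(rack rel)",np.round(R.T@(T[:2]-[.5218,.0468]),4),"z",round(T[2],4),"t",robot.current_t())
x,y=.5217,.0472
robot.move_straight([x,y,.060],vel=.06);rep("pre")
print(robot.move_straight([x,y,.043],vel=.02,force_limit=3));rep("contact")
E
```

```text
pre F(rack) [0.3 0.2 0.1] tcp(rack rel) [-0.0001  0.0005] z 0.0598 t 21.5083
True
contact F(rack) [1.5 1.3 0.6] tcp(rack rel) [-0.0001  0.0005] z 0.0466 t 22.15
```

```bash
python3 - <<'E'
from h import *
R=np.array([[np.cos(.2275),-np.sin(.2275)],[np.sin(.2275),np.cos(.2275)]])
def rep(m):
    f=np.array(robot.current_wrist_force());T=np.array(robot.current_tool_pos())
    print(m,"F(rack)",np.round([*(R.T@f[:2]),f[2]],1),"tcp(rack rel)",np.round(R.T@(T[:2]-[.5218,.0468]),4),"z",round(T[2],4),"t",robot.current_t())
x,y=.5217,.0470
for z in(.043,.040,.037,.034,.032,.030):
    s=robot.move_straight([x,y,z],vel=.03,force_limit=30);rep((z,s))
    if s or robot.current_wrist_force()[2]>30: break
print(robot.current_opening())
E
```

```text
(0.043, False) F(rack) [ 2.1  1.7 -1.5] tcp(rack rel) [-0.0001  0.0003] z 0.0428 t 22.425
(0.04, False) F(rack) [ 1.6  1.7 -1.8] tcp(rack rel) [-0.0002  0.0003] z 0.0397 t 22.675
(0.037, False) F(rack) [ 3.2  1.8 -5.4] tcp(rack rel) [-0.0003  0.0003] z 0.0365 t 22.925
(0.034, False) F(rack) [ 1.3  2.2 -1.3] tcp(rack rel) [-0.0001  0.0003] z 0.0338 t 23.175
(0.032, False) F(rack) [-12.   5.  22.] tcp(rack rel) [0.     0.0003] z 0.0336 t 23.425
(0.03, False) F(rack) [-24.6   5.7  45.5] tcp(rack rel) [0.0002 0.0002] z 0.0334 t 23.675
0.004178192172690411
```

```bash
python3 - <<'E'
from h import *
robot.move_straight([.5217,.0470,.0338],vel=.05)
robot.command_gripper(.028)
robot.move_straight([.5215,.0468,.20],vel=.15)
robot.move_to([.38,-.25,.30],[np.pi,0,.0])
robot.wait(.3)
t=robot.grab_frame("top");s=robot.grab_frame("side")
a=cv2.resize(t[190:290,240:340],(400,400),interpolation=cv2.INTER_CUBIC);b=cv2.resize(s[205:305,265:365],(400,400),interpolation=cv2.INTER_CUBIC)
cv2.imwrite("pics/end.png",np.hstack([a,b]));print(robot.current_t(),robot.current_wrist_force())
q0=np.array([.5218,.0468,.2275])
for n,B,dy,zz in(("spatula",SPAT,-.07,.0272),("brush",BRUSH,0,.032)):
    g=world(np.array([[0,dy,0]]),q0)[0];obs={}
    for c,im in(("top",t),("side",s)):
        r=[d for d in robot.outline_of(n,c) if d["conf"]>.4]
        if r: obs[c]=(r[0]["region"].astype(float),np.zeros((480,640),bool))
    B=[b+[0,0,zz] for b in B]
    for c in obs: print(n,c,np.round(fit(B,{c:obs[c]},[g[0],g[1],.2275+np.pi/2])[0]-[g[0],g[1],.2275+np.pi/2],4))
E
```

```text
27.225 [-0.19640172 -0.28226339 -0.78386339]
spatula top [ 0.0038  0.     -0.0138]
spatula side [0.0007 0.0013 0.0026]
brush top [ 0.0024  0.0005 -0.006 ]
```

View pics/end.png

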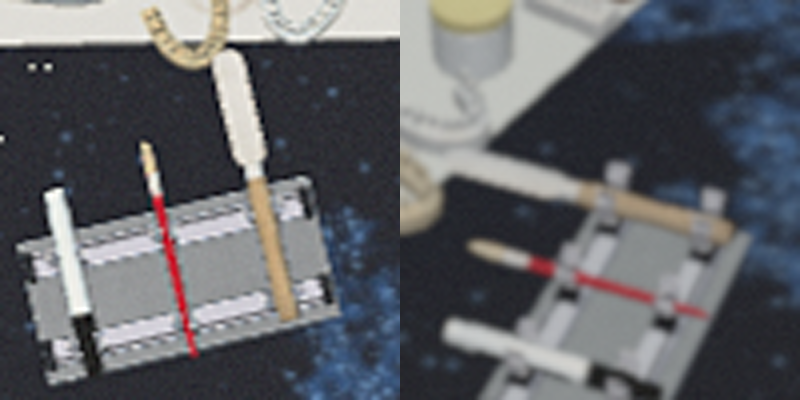

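The last picture shows both tools seated and parallel to the rack. The spatula runs (250,170) to (290,318) in the left panel and the brush (158,195) to (195,355), with blade and bristles pointing away. The marker has not moved.

```bash
python3 -c "
from bench import robot
print(robot.sign_off())"
```

```text
the job is handed in; nothing more can be done
None
```

The spatula is pressed fully home in the wide clips and the brush in the narrow clips, handles toward the robot and the marker left in place; I handed the job in at about 27 s, and the sign-off returned no verdict.

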